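# Rub down the cut edge of a fuse box cover

## Task

Take the ball-ended burnisher out of its wooden holder and run its ball along the whole wavy cut edge of the black fuse box cover in one pass, starting at the end with the tall clamp knob and finishing at the end with the low flat clip, keeping it lightly pressed against the edge (about 3 newtons, never more than 9) round all the curves. Then stand the burnisher upright in its holder again, collar down on the block, and leave the other things where they are.

Things in the scene. Friction and masses are not known exactly. Their poses are not given: they have to be found in the camera images.
- jig: Fixed plywood jig holding a black plastic fuse box cover 180 mm wide along y, 18 mm high (12 to 30 mm above the ledge; nothing on the jig is above 62 mm). Its wavy cut edge is the upright face towards the jig's -x (robot side). Origin on the ledge under the edge's nominal mid-point; x into the cover, y along the edge, z up. The edge overhangs: free space below and in front of it.
- edge_mid (a point): Nominal mid-point of the wavy edge, 21 mm above the jig's origin, half-way up the edge. In the jig's frame the nominal edge is x = 12 mm * sin(2*pi*y/150 mm), y from -90 to +90 mm, cover at larger x. The cover is NOT seated exactly: unmeasured, it lies up to 7 mm off along the jig's x and up to 0.05 rad turned about its own edge mid-point, but stays put under light forces.
- edge_start (a point): Nominal start of the pass: on the edge, 21 mm above the ledge, at jig y = +72 mm, the end near the tall knob. The ball smooths the edge only while pressed on it with about 1 N or more; 3 to 4 N is right; over 9 N on cover or jig spoils it.
- edge_finish (a point): Nominal finish of the pass: on the edge, 21 mm above the ledge, at jig y = -72 mm, the end near the low clip.
- knob_top (a point): Top of the tall round black clamp knob, 60 mm above the ledge, 32 mm across, on the jig's +y end, 85 mm behind the edge line: marks the end where the pass starts.
- clip_top (a point): Top of the low flat steel clip, 36 mm above the ledge, on the jig's -y end, 85 mm behind the edge line: marks the end where the pass finishes.
- burnisher: Pen-like burnisher standing tip-down in its holder, about 0.15 kg. Origin at the centre of the underside of its round brass collar (44 mm across, 6 mm thick), z up along the handle. Below the collar: plug 20 mm across to z = -14 mm, sprung neck at z = -16 mm, 6 mm steel shank, 10 mm ball with centre at z = -58 mm (lowest point -63 mm).
- handle (a point): Middle of the burnisher's square wooden handle, 31 mm above the collar's underside. The handle is 20 x 20 mm with sides along the burnisher's x and y, from 6 to 56 mm above the collar's underside, with a brass cap to 59 mm.
- tip (a point): Centre of the burnisher's 10 mm ball end, 58 mm below the collar's underside when the neck is straight. The sprung neck lets the ball give sideways in every direction, about 2 N per mm at the ball, up to some 10 mm, and springs back straight.
- holder: Wooden block fixed to the ledge, 64 x 64 mm, 75 mm high, with a 28 x 28 mm square hole 71 mm deep in the middle of its top; the burnisher hangs in it with its collar resting on the top. Origin at the centre of its underside, z up.
- holder_mouth (a point): Centre of the hole's mouth at the holder's top, 75 mm above the ledge.
- spanner: Bystander: chrome adjustable spanner, 200 mm long, lying flat. Origin at its underside. Leave it alone.
- screwdriver: Bystander: screwdriver with a blue handle, lying. Origin at its underside. Leave it alone.
- keyring: Bystander: steel ring with three brass bleed keys, 70 mm, lying flat. Origin at its underside. Leave it alone.
- tape: Bystander: roll of white pipe tape, 90 mm across, 19 mm high, lying flat. Origin at its underside. Leave it alone.
- leakspray: Bystander: grey leak-spray bottle, 54 mm across, 160 mm high, standing. Origin at its underside. Leave it alone.
- mug: Bystander: white mug, 80 mm across, 90 mm high, standing. Origin at its underside. Leave it alone.
- airvent: Bystander: brass air vent body, 32 mm across, 50 mm high, standing. Origin at its underside. Leave it alone.
Not all that is in view belongs to the job. Of the things that look like the holder, the larger one is meant.

How it is judged:
By the outcome, as a careful person would: the job done as asked, in the order asked, and still so for the second after the job is handed in, with the robot touching nothing.
It also fails if it takes over 72 s, if anything falls off the work surface, if the arm or the gripper's body presses on something with over 40 N, if the wrist force passes 120 N, or if a joint passes its speed limit or range.

## Robot

A 6-joint arm with a two-finger parallel gripper is mounted at the origin on the work surface. World frame = base frame: x ahead of the robot, y to its left, z up, the work surface at z = 0. Lengths are in m, angles in rad, forces in N, time in s.
With the tool pointing down it reaches from about 0.35 to 0.975 m from the base axis. Payload 4.9 kg.
Tool frame: the origin (TCP) lies midway between the tips of the shut fingers; the grasp point (between the pads) lies 19 mm behind it; z points along the fingers, y is the line along which they close (so a half turn about z gives the same grasp; the last joint's range is limited). The gripper opens to 85 mm and grips with 20 to 120 N. Pads are 22 mm wide; open, the fingers measure 114 mm over their backs; the gripper's body (76 mm by 85 mm) begins 54 mm behind the grasp point. The pads swing forward as they close: fully open they stand 13 mm farther back than shut.
Start: joints at [-1.388, 0.053, 1.613, -0, 1.476, -0.119], TCP at [0.186, -0.597, 0.231] pointing down, gripper open.
Joint ranges: [-3.01, 3.01], [-1.01, 2.22], [0.06, 2.58], [-1.02, 4.17], [0.09, 2.62], [-3.14, 3.14]. Speed limits (rad/s): [2.57, 2.57, 3.14, 3.14, 3.14, 3.14].

## Interface

Orientations are given as a unit quaternion [w, x, y, z].
In Python, from plant import * gives the robot as it stands.
- The arm moves only by the tool jog_arm, never from a script. Its argument "targets" is a list of rows, each a list of 3 entries, a list of its own where there are three numbers: the shift along the tool's x, y, z in units of 25 mm (1.0 is 25 mm), then the turn, a rotation vector about the tool's x, y, z in units of 8 degrees (1.0 is 8 degrees), then the opening in per cent of the stroke, from 0 (shut) to 100 (fully open). A call has 1 to 8 rows; each row is the pose to reach, as a shift and turn from the pose commanded when the call began, along the tool's axes at that moment; what a row does not reach only later rows make up. A row lasts 1/8 s, in which the tool goes at most 62.5 mm and 10.7 degrees, less where a joint would pass 70% of its speed; a pose out of reach is approached as far as the arm can. A call with a gripper value outside its range is refused whole. The fingers move at their own pace and stop on an object; the grip force is fixed at half the most. Time passes only in rows, so rows that repeat a pose let the fingers close. It gives the time, the measured TCP pose, the force, the opening and the grip force at its end, in the units of the state.
- state(): the state, without advancing time (a new reading comes with each control period).
- grab_frame(name): name is "side" or "top" or "wrist"; returns (picture, depth): 400x640x3 uint8, red, green, blue; 400x640 float32, m along the optical axis (not along the pixel's ray), 0 where there is no reading.
- camera_params(name): a dict with "fovy" (degrees; the focal length in pixels is half the picture's height over the tangent of half this angle, whatever the lens; pixels are square), "cx", "cy" (the principal point, pixels), "rvec" (rotation vector, rad) and "tvec" (3), from world to camera coordinates, as OpenCV has them; the wrist camera has in their place "hand_eye" (4x4, takes a point from camera to tool coordinates, whose origin is the TCP and whose axes are the flange's). Camera axes: x right, y down, z forward; pixel columns grow to the right and rows downward; lengths in m; the calibration is good to about 2 mm. The wrist camera is an equidistant fisheye: a pixel r from the principal point sees the ray r / f radians off the axis. A picture is of the moment at which its call begins: read the wrist's pose just before it. camera_params takes no time and is no camera call.
- job_done(): hands the job in; it is judged then, once.
The state is a dict: "time": time; "joint_pos": joint angles; "joint_vel": joint speeds; "joint_efforts": joint torques, N m; "tool_pos": TCP position; "tool_rot": TCP orientation; "contact_force": force on the tool from outside, world axes, zero at the start; "ft_torque": the same for the moment, N m; "gripper_width": opening from 0.0 (shut) to 1.0 (fully open); "grasp_force": force on a finger pad.
Only numpy, scipy, OpenCV 4.12 (cv2) and the standard library are available. Lean on these libraries where they do the work, as an engineer would, in place of code of your own. Each camera call takes 0.05 s, during which the arm holds its last target. There are 200 camera calls.

## Working session

There is one attempt and no reset: what is moved stays moved. The work goes in short steps, Python scripts to look and compute and a tool call to move; the robot and the scene stay as the last step left them, time stands still between calls to the robot, and variables do not carry over. Pictures are saved under pics/ and viewed, at most 10 in all, crops included, and the job is handed in when it is done.

Besides the shell and the picture viewer there is one more tool, called after "Request:" by a JSON object that holds its "fn" and its "kwargs". jog_arm: Moves the arm, as the interface text tells. Its arguments: {"type":"object","properties":{"targets":{"type":"array"}},"required":["targets"]}

```bash
mkdir -p pics; ls; python3 - <<'E'
from plant import *
import cv2,numpy as np
print(state())
for n in ("side","top","wrist"):
    p,d=grab_frame(n); cv2.imwrite(f"pics/{n}0.png",p[:,:,::-1]); np.savez(f"{n}0.npz",p=p,d=d)
    print(n,camera_params(n),(d>0).mean())
E
```

```text
pics
{'time': 0.0, 'joint_pos': array([-1.38800238e+00,  5.33948489e-02,  1.61430746e+00, -1.42881109e-05,
        1.47602496e+00, -1.18963226e-01]), 'joint_vel': array([-2.83421656e-04,  9.06369047e-04,  5.18799462e-04, -2.42225716e-04,
       -1.56649120e-03, -8.93114267e-05]), 'joint_efforts': array([-1.13600130e-03, -3.93684232e+01, -3.70175028e+01, -2.46050768e-04,
        7.02219957e-03, -6.47189822e-07]), 'tool_pos': array([ 0.18565101, -0.59612367,  0.23003144]), 'tool_rot': array([-1.06653914e-03,  9.88638736e-01,  1.50307386e-01, -4.11654381e-05]), 'contact_force': array([ 0.38991446, -0.35298621, -0.40666452]), 'ft_torque': array([ 0.04007569, -0.01611249, -0.01433682]), 'grasp_force': 0.0, 'gripper_width': 0.9992073009231971}
side {'fovy': 50.48485474443159, 'cx': 320.8214849310216, 'cy': 203.57896772571848, 'rvec': array([ 2.22421338, -0.36393517,  0.17501151]), 'tvec': array([-0.52365326,  0.1565716 ,  1.34292732])} 0.996140625
top {'fovy': 54.62601886776603, 'cx': 315.5818049595518, 'cy': 193.18949898770444, 'rvec': array([ 2.13765986, -2.13906881,  0.11752828]), 'tvec': array([0.00446928, 0.53208519, 1.08340188])} 0.99605078125
wrist {'fovy': 65.70646984690485, 'cx': 321.4225475139929, 'cy': 196.69417621585237, 'hand_eye': array([[ 3.04508789e-05, -9.50862634e-01, -3.09613066e-01,
         7.98840121e-02],
       [ 9.99999268e-01,  4.03530210e-04, -1.14094326e-03,
        -2.85792871e-04],
       [ 1.20981854e-03, -3.09612804e-01,  9.50861950e-01,
        -1.42454595e-01],
       [ 0.00000000e+00,  0.00000000e+00,  0.00000000e+00,
         1.00000000e+00]])} 0.99620703125
```

View pics/top0.png

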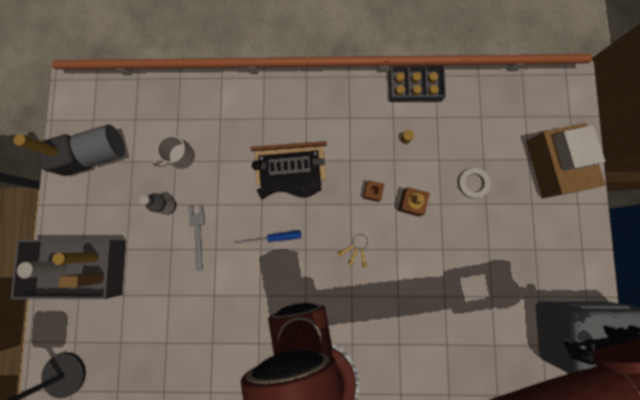

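View pics/side0.png

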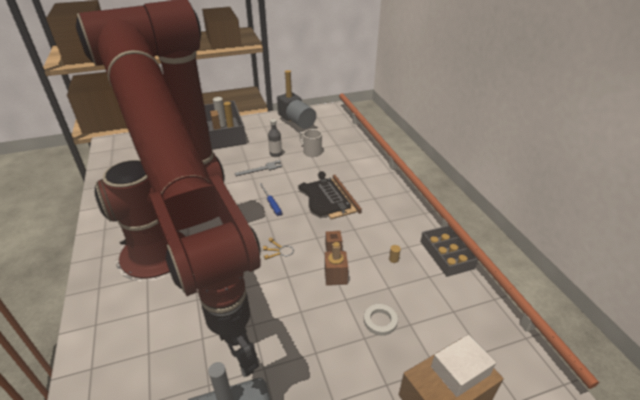

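The top view shows the jig at about (290,172) with its knob at left (257,165), which is +y. The burnisher stands in the larger block at (414,201), and the decoy block is at (373,190). The side view agrees: burnisher at (337,260), jig at (325,195).

```bash
cat > h.py <<'E'
import numpy as np, cv2
from scipy.spatial.transform import Rotation as R
from plant import *
def q2R(q): return R.from_quat([q[1],q[2],q[3],q[0]])
def foc(c): return 200/np.tan(np.radians(c["fovy"])/2)
def cam(n,st=None):
    "origin and rotation camera->world"
    c=camera_params(n)
    if n=="wrist":
        T=np.eye(4);T[:3,:3]=q2R(st["tool_rot"]).as_matrix();T[:3,3]=st["tool_pos"]
        M=T@c["hand_eye"]; return c,M[:3,3],M[:3,:3]
    Rm=cv2.Rodrigues(c["rvec"])[0]; return c,-Rm.T@c["tvec"],Rm.T
def rays(n,uv,st=None):
    "rays with unit z in camera (fixed) / unit-length z-normalised, in world"
    c,o,M=cam(n,st); f=foc(c); xy=(np.atleast_2d(uv)-[c["cx"],c["cy"]])/f
    if n=="wrist":
        r=np.linalg.norm(xy,axis=1,keepdims=True)+1e-12; xy=xy/r*np.tan(r)
    return o,np.c_[xy,np.ones(len(xy))]@M.T
def plane(n,uv,z,st=None):
    o,d=rays(n,uv,st); return o+d*((z-o[2])/d[:,2])[:,None]
def pts(n,d,st=None):
    "world point for each pixel, from depth"
    v,u=np.mgrid[:400,:640]; o,r=rays(n,np.c_[u.ravel(),v.ravel()],st)
    return (o+r*d.reshape(-1,1)).reshape(400,640,3)
def two(o1,d1,o2,d2):
    A=np.c_[d1,-d2]; s=np.linalg.lstsq(A,o2-o1,rcond=None)[0]
    a,b=o1+s[0]*d1,o2+s[1]*d2; return (a+b)/2,np.linalg.norm(a-b)
def jog(p,Rt,st):
    "jog units from current measured pose to target"
    R0=q2R(st["tool_rot"]); return R0.inv().apply(p-st["tool_pos"])/.025,(R0.inv()*Rt).as_rotvec(degrees=True)/8
E
python3 - <<'E'
from h import *
for n,box in (("top",(230,130,450,230)),("side",(290,160,410,295))):
    z=np.load(n+"0.npz");p,d=z["p"],z["d"];P=pts(n,d)
    x0,y0,x1,y1=box; c=cv2.resize(p[y0:y1,x0:x1],None,fx=3.5,fy=3.5,interpolation=cv2.INTER_CUBIC)
    cv2.imwrite(f"pics/{n}0c.png",c[:,:,::-1])
    if n=="top":
        for nm,(u,v) in dict(hold=(414,201),decoy=(373,190),jig=(290,172),knob=(257,165),clip=(322,160)).items():
            print(nm,[np.round(P[v+dv,u+du],3).tolist() for du,dv in((0,0),(-8,0),(8,0),(0,8))])
    m=(P[...,2]>.055)&(P[...,1]>-.3)&(P[...,1]<.25)&(P[...,0]>.4)&(P[...,0]<.85)
    k,l,s,ce=cv2.connectedComponentsWithStats(m.astype(np.uint8))
    for i in range(1,k):
        if s[i,4]>15: q=P[l==i]; print(n,s[i],q.min(0).round(3),q.max(0).round(3),np.median(q,0).round(3))
E
```

```text
hold [[0.501, -0.262, 0.105], [0.505, -0.248, 0.072], [0.498, -0.277, 0.132], [0.482, -0.269, 0.074]]
decoy [[0.546, -0.166, -0.001], [0.54, -0.138, 0.046], [0.38, -0.026, 1.145], [0.515, -0.158, 0.058]]
jig [[0.596, 0.079, 0.032], [0.596, 0.103, 0.032], [0.596, 0.056, 0.031], [0.573, 0.08, 0.025]]
knob [[0.611, 0.172, 0.058], [0.624, 0.207, -0.002], [0.617, 0.153, 0.031], [0.597, 0.181, 0.009]]
clip [[0.63, -0.015, 0.035], [0.63, 0.009, 0.037], [0.64, -0.038, -0.007], [0.611, -0.014, 0.012]]
top [252 161   9   9  50] [0.6   0.164 0.055] [0.624 0.187 0.062] [0.612 0.175 0.057]
top [365 181  20  19 151] [ 0.512 -0.19   0.055] [ 0.564 -0.136  0.062] [ 0.541 -0.162  0.056]
top [401 187  25  29 533] [ 0.467 -0.3    0.055] [ 0.544 -0.235  0.135] [ 0.5   -0.265  0.075]
side [318 171   7   5  28] [0.596 0.161 0.056] [0.623 0.187 0.064] [0.61  0.173 0.06 ]
side [324 230  24  44 563] [ 0.466 -0.3    0.055] [ 0.565 -0.135  0.139] [ 0.506 -0.275  0.077]
```

View pics/top0c.png

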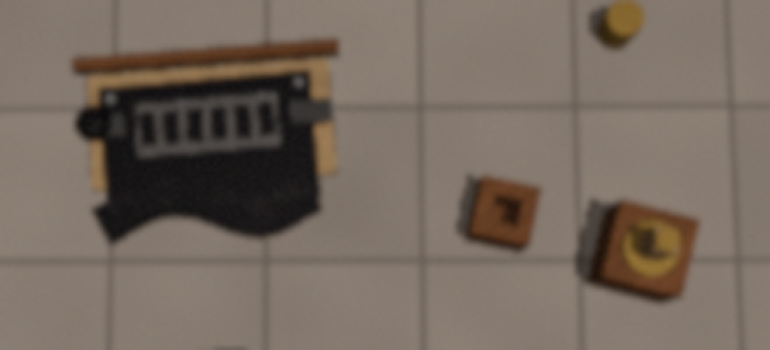

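The top crop confirms it: the wavy edge faces the robot (image down), the black knob is at left (95,122) and the steel clip at right (312,110). The burnisher's cap is at (652,245) on the larger block, which is turned by about -15°.

I'll go above the holder, with the closing axis roughly along world x.

Request:
{"fn": "jog_arm", "kwargs": {"targets": [[[16, -9, -1.2], [0, 0, -7.2], 100], [[16, -9, -1.2], [0, 0, -7.2], 100], [[16, -9, -1.2], [0, 0, -7.2], 100], [[16, -9, -1.2], [0, 0, -7.2], 100], [[16, -9, -1.2], [0, 0, -7.2], 100], [[16, -9, -1.2], [0, 0, -7.2], 100], [[16, -9, -1.2], [0, 0, -7.2], 100], [[16, -9, -1.2], [0, 0, -7.2], 100]]}}

```text
time: 1.15
tool_pos: [0.5025, -0.2603, 0.2613]
tool_rot: [-0.0, 0.793, 0.609, 0.0]
contact_force: [0.2, 0.3, 0.1]
gripper_width: 1.001
grasp_force: 0.0
```

```bash
python3 - <<'E'
from h import *
st=state(); p,d=grab_frame("wrist"); np.savez("w1.npz",p=p,d=d,**st); cv2.imwrite("pics/w1.png",p[:,:,::-1])
P=pts("wrist",d,st)
near=np.hypot(P[...,0]-.5,P[...,1]+.262)<.07
for lo,hi,nm in((.125,.145,"cap"),(.07,.0785,"block top"),(.0785,.086,"collar")):
    m=(near&(P[...,2]>lo)&(P[...,2]<hi)).astype(np.uint8); q=P[m>0]
    c=max(cv2.findContours(m,cv2.RETR_EXTERNAL,cv2.CHAIN_APPROX_NONE)[0],key=cv2.contourArea)[:,0]
    zm=np.median(q[:,2]); W=plane("wrist",c,zm,st)
    r=cv2.minAreaRect((W[:,:2]*1000).astype(np.float32)); v,u=np.nonzero(m)
    print(nm,len(q),zm.round(4),"rect",np.round(r[0],1),np.round(r[1],1),r[2],"px",u.mean(),v.mean())
E
```

```text
cap 442 0.1333 rect [ 506.8 -270.1] [21.3 19.7] 83.33780670166016 px 328.70361990950227 196.920814479638
block top 1886 0.0747 rect [ 507.2 -273.5] [64.6 63.7] 74.81993103027344 px 328.9851537645811 180.5455991516437
collar 706 0.0807 rect [ 507.1 -269.1] [39.2 44.2] 83.28316497802734 px 327.74787535410763 178.59065155807366
```

View pics/w1.png

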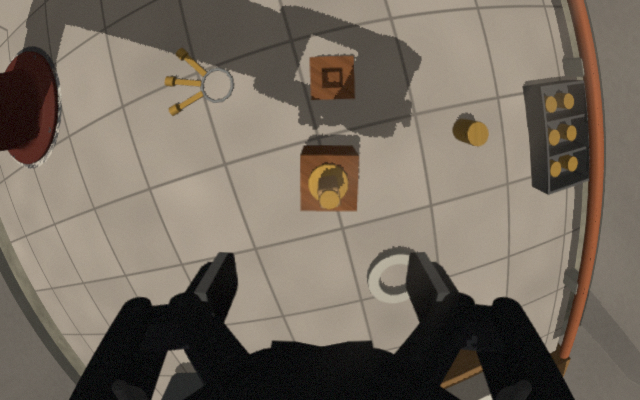

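The wrist view shows the cap at (329,197), the collar at (328,179) and the block at (329,180). The handle's near face, at about (330,180), is in shade. Next I'll get the handle's yaw from that face's depth points.

```bash
python3 - <<'E'
from h import *
z=np.load("w1.npz"); st=dict(tool_pos=z["tool_pos"],tool_rot=z["tool_rot"]); P=pts("wrist",z["d"],st)
m=(np.hypot(P[...,0]-.507,P[...,1]+.27)<.02)&(P[...,2]>.088)&(P[...,2]<.127)
q=P[m][:,:2]*1000; print(len(q)); 
for lo in (88,98,108,118):
    k=m&(P[...,2]>lo/1e3)&(P[...,2]<(lo+10)/1e3); print(lo,np.round(P[k][:,:2].mean(0)*1000,1),k.sum())
vx,vy,x0,y0=cv2.fitLine(q.astype(np.float32),cv2.DIST_HUBER,0,.01,.01).ravel()
print("face dir",np.degrees(np.arctan2(vy,vx)),x0,y0,"rms",np.std((q-[x0,y0])@[-vy,vx]))
print("along range",np.percentile((q-[x0,y0])@[vx,vy],[1,99]))
# block sides: orientation from minAreaRect 74.8. second view of the cap: top camera
t=np.load("top0.npz");T=pts("top",t["d"])
m=(np.hypot(T[...,0]-.507,T[...,1]+.27)<.03)&(T[...,2]>.122)&(T[...,2]<.15); v,u=np.nonzero(m); print("cap px top",u.mean(),v.mean())
o1,d1=rays("top",[u.mean(),v.mean()]); o2,d2=rays("wrist",[328.7,196.9],st); print(two(o1,d1[0],o2,d2[0]))
tgt=np.array([.507,-.2702,.2613]); print(st["tool_pos"],q2R(st["tool_rot"]).as_matrix().round(3).tolist())
E
```

```text
200
88 [ 508.8 -262.5] 42
98 [ 507.4 -262.3] 55
108 [ 508.6 -262.6] 50
118 [ 507.7 -262.2] 53
face dir -6.4491534 507.84396 -262.3136 rms 0.5895190894319379
along range [-9.32930977  9.7862066 ]
cap px top 419.55172413793105 198.6206896551724
(array([ 0.50590257, -0.27470492,  0.116912  ]), np.float64(0.0005881846370513846))
[ 0.50249998 -0.26027999  0.26130027] [[0.257, 0.966, 0.0], [0.966, -0.257, 0.0], [0.0, 0.0, -1.0]]
```

The handle yaw is -6.4° (visible face 19 mm wide), its centre is near (0.507, -0.271) and its top is at 0.133, which matches the text. Descending to TCP z = 0.088.

Request:
{"fn": "jog_arm", "kwargs": {"targets": [[[-0.37, 0.28, 1], [0, 0, -1.05], 100], [[-0.37, 0.28, 2.5], [0, 0, -1.05], 100], [[-0.37, 0.28, 4.5], [0, 0, -1.05], 100], [[-0.37, 0.28, 6], [0, 0, -1.05], 100], [[-0.37, 0.28, 6.9], [0, 0, -1.05], 100], [[-0.37, 0.28, 6.9], [0, 0, -1.05], 100], [[-0.37, 0.28, 6.9], [0, 0, -1.05], 20], [[-0.37, 0.28, 6.9], [0, 0, -1.05], 0]]}}

```text
time: 2.2
tool_pos: [0.5061, -0.2746, 0.0907]
tool_rot: [0.002, 0.747, 0.664, 0.0]
contact_force: [-0.1, 0.0, -0.3]
gripper_width: 0.608
grasp_force: 0.0
```

Request:
{"fn": "jog_arm", "kwargs": {"targets": [[[0, 0, 0], [0, 0, 0], 0], [[0, 0, 0], [0, 0, 0], 0], [[0, 0, 0], [0, 0, 0], 0]]}}

```text
time: 2.58
tool_pos: [0.5057, -0.2741, 0.0898]
tool_rot: [0.001, 0.747, 0.665, 0.0]
contact_force: [-0.0, -0.2, 3.7]
gripper_width: 0.225
grasp_force: 58.9
```

The burnisher is gripped (19 mm opening, 59 N). I'll lift it straight out and carry it to a viewing pose over the edge.

Request:
{"fn": "jog_arm", "kwargs": {"targets": [[[0, 0, -0.8], [0, 0, 0], 0], [[0, 0, -2], [0, 0, 0], 0], [[0, 0, -3.5], [0, 0, 0], 0], [[1, 0, -4.4], [0, 0, 0], 0], [[3, 0, -4.4], [0, 0, 0], 0], [[5, -0.1, -4.4], [0, 0, 0], 0], [[7, -0.2, -4.4], [0, 0, 0], 0], [[9, -0.3, -4.4], [0, 0, 0], 0]]}}

```text
time: 3.58
tool_pos: [0.5237, -0.0479, 0.1997]
tool_rot: [0.0, 0.747, 0.664, 0.0]
contact_force: [-0.1, 0.2, -1.4]
gripper_width: 0.227
grasp_force: 58.7
```

Request:
{"fn": "jog_arm", "kwargs": {"targets": [[[1.5, 0, 0], [0, 0, 0], 0], [[2.5, -0.1, 0], [0, 0, 0], 0], [[2.5, -0.1, 0], [0, 0, 0], 0], [[2.5, -0.1, 0], [0, 0, 0], 0], [[2.5, -0.1, 0], [0, 0, 0], 0]]}}

```text
time: 4.2
tool_pos: [0.5288, 0.012, 0.1989]
tool_rot: [0.0, 0.748, 0.664, -0.0]
contact_force: [-0.6, 0.1, -1.8]
gripper_width: 0.224
grasp_force: 58.7
```

```bash
python3 - <<'E'
from h import *
st=state(); print(st["tool_pos"],st["tool_rot"],st["contact_force"],st["ft_torque"],st["gripper_width"])
p,d=grab_frame("wrist"); np.savez("w2.npz",p=p,d=d,**st); cv2.imwrite("pics/w2.png",p[:,:,::-1])
P=pts("wrist",d,st)
for n in("side",):
    p,d=grab_frame(n); np.savez("side2.npz",p=p,d=d)
E
```

```text
[0.52880545 0.01197494 0.19894472] [ 1.25035641e-04  7.47717431e-01  6.64017034e-01 -8.29657741e-05] [-0.64290508  0.12934527 -1.8468861 ] [-0.00520638 -0.03218798  0.03130371] 0.22381600603531063
```

View pics/w2.png

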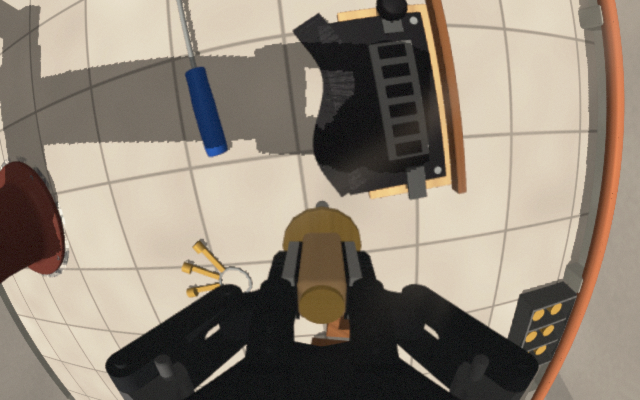

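The whole wavy edge is visible, from (315,15) at the knob end to (345,192) at the clip end. The held burnisher is straight, with its ball just showing at (322,205). Now I'll fit the edge and locate the burnisher axis in the tool frame.

```bash
cat > edge.py <<'E'
from h import *
from scipy.optimize import least_squares
def edge_local(s): return np.c_[.012*np.sin(2*np.pi*s/.15),s]
def fit(E,x0):
    s=np.linspace(-.095,.095,1500); L=edge_local(s)
    def res(t):
        c,k=np.cos(t[2]),np.sin(t[2]); W=L@np.array([[c,k],[-k,c]])+t[:2]
        return np.linalg.norm(E[:,None]-W[None],axis=2).min(1)*1000
    return least_squares(res,x0,loss="soft_l1",diff_step=1e-3)
E
python3 - <<'E'
from edge import *
z=np.load("w2.npz"); st=dict(tool_pos=z["tool_pos"],tool_rot=z["tool_rot"]); p=z["p"]; P=pts("wrist",z["d"],st)
cov=(P[...,2]>.016)&(P[...,2]<.045)&(P[...,0]>.5)&(P[...,0]<.62)&(P[...,1]>-.03)&(P[...,1]<.20)&(p.max(2)<110)
cov=cv2.morphologyEx(cov.astype(np.uint8),cv2.MORPH_OPEN,np.ones((3,3),np.uint8))
uv=np.array([[np.nonzero(cov[v,280:400])[0][0]+280-.5,v] for v in range(22,190) if cov[v,280:400].any()])
o=cam("wrist",st)[1]; print("cam",o.round(3))
i=uv.astype(int)+[2,0]; print("z at edge",np.percentile(P[i[:,1],i[:,0],2],[10,50,90]).round(4))
for zz in (.030,.021,.012):
    E=plane("wrist",uv,zz,st)[:,:2]; r=fit(E,[.55,.08,.07])
    print(zz,r.x.round(4),"rms mm",np.sqrt(np.mean(r.fun**2)).round(2),E[0].round(3),E[-1].round(3))
np.save("edge_uv.npy",uv)
# burnisher in the tool frame
Q=q2R(st["tool_rot"]).inv().apply((P-st["tool_pos"]).reshape(-1,3)).reshape(P.shape)
for lo,hi,nm in((-.048,-.038,"cap"),(-.035,0.004,"handle"),(.004,.014,"collar"),(.05,.075,"ball")):
    m=(Q[...,2]>lo)&(Q[...,2]<hi)&(np.abs(Q[...,1])<.025)&(np.abs(Q[...,0])<.03); q=Q[m]*1000
    if len(q): print(nm,len(q),"min",np.percentile(q,2,axis=0).round(1),"max",np.percentile(q,98,axis=0).round(1),"med",np.median(q,0).round(1))
E
```

```text
cam [0.538 0.091 0.341]
z at edge [0.0289 0.0298 0.0307]
0.03 [0.5327 0.0771 0.0884] rms mm 2.13 [0.531 0.172] [ 0.542 -0.002]
0.021 [0.5326 0.0765 0.0743] rms mm 2.1 [0.531 0.175] [ 0.542 -0.005]
0.012 [0.5323 0.0762 0.0629] rms mm 2.09 [0.531 0.177] [ 0.542 -0.008]
cap 2972 min [ -6.1 -21.3 -47.5] max [ 14.2  21.5 -38.4] med [  7.8   0.  -43.7]
handle 3410 min [  7.1 -21.7 -34.4] max [12.4 22.2  1.1] med [ 11.5   0.4 -20. ]
collar 1937 min [  2.3 -19.8   5.4] max [23.4 20.3 12.8] med [14.2  0.5  9.1]
ball 67 min [ 3.  -3.8 67.1] max [ 7.1  4.8 74.1] med [ 5.4  0.6 70.5]
```

```bash
python3 - <<'E'
from edge import *
z=np.load("w2.npz"); st=dict(tool_pos=z["tool_pos"],tool_rot=z["tool_rot"]); uv=np.load("edge_uv.npy")
E=plane("wrist",uv,.03,st)[:,:2]
print((E[::8]*1000).round(1).tolist()); print(uv[::8].tolist())
for x0 in ([.545,.08,.07],[.55,.08,0],[.55,.07,.03],[.55,.09,.1]):
    r=fit(E,x0); print(r.x.round(4),r.cost.round(1),r.nfev)
E
```

```text
[[531.3, 172.4], [519.6, 165.5], [523.5, 156.4], [527.4, 147.4], [533.2, 138.3], [537.1, 129.6], [541.0, 120.9], [542.0, 112.6], [541.1, 104.6], [540.1, 96.6], [537.2, 88.9], [535.3, 81.0], [531.4, 73.3], [528.4, 65.6], [525.4, 57.7], [523.4, 49.8], [523.4, 41.5], [525.4, 32.9], [528.4, 24.0], [531.5, 15.1], [537.8, 5.8]]
[[304.5, 22.0], [293.5, 30.0], [298.5, 38.0], [303.5, 46.0], [310.5, 54.0], [315.5, 62.0], [320.5, 70.0], [322.5, 78.0], [322.5, 86.0], [322.5, 94.0], [320.5, 102.0], [319.5, 110.0], [316.5, 118.0], [314.5, 126.0], [312.5, 134.0], [311.5, 142.0], [312.5, 150.0], [315.5, 158.0], [319.5, 166.0], [323.5, 174.0], [330.5, 182.0]]
[0.5327 0.0771 0.0879] 82.7 21
[0.5327 0.0771 0.0874] 82.6 26
[0.5327 0.0771 0.0877] 82.6 25
[0.5327 0.0771 0.0868] 82.4 22
```

```bash
python3 - <<'E'
from edge import *
z=np.load("w2.npz"); st=dict(tool_pos=z["tool_pos"],tool_rot=z["tool_rot"]); p=z["p"]; d=z["d"]; P=pts("wrist",d,st)
uv=np.load("edge_uv.npy"); g=cv2.cvtColor(p,cv2.COLOR_RGB2GRAY)
print("gray row 110",g[110,308:330].tolist()); print("z row 110",(P[110,308:330,2]*1000).round().astype(int).tolist())
print("gray row 170",g[170,310:332].tolist()); print("z row 170",(P[170,310:332,2]*1000).round().astype(int).tolist())
# depth step at rim
E=[]
for v in range(32,192):
    k=np.nonzero((P[v,285:400,2]>.02))[0]
    if len(k): E.append([k[0]+284.5,v])
E=np.array(E); W=plane("wrist",E,.03,st)[:,:2]
for zz in(.03,.021):
  W=plane("wrist",E,zz,st)[:,:2]; r=fit(W,[.533,.077,.08]); print(zz,r.x.round(4),np.sqrt(np.mean(r.fun**2)).round(2),r.fun[::12].round(1).tolist())
print(E[-14:].tolist(),(W[-14:]*1000).round(1).tolist())
c=cv2.resize(p[0:215,270:480],None,fx=2.75,fy=2.75,interpolation=cv2.INTER_CUBIC); cv2.imwrite("pics/w2c.png",c[:,:,::-1])
E
```

```text
gray row 110 [212, 213, 209, 208, 210, 211, 209, 209, 209, 208, 165, 106, 55, 51, 51, 52, 45, 45, 51, 49, 51, 48]
z row 110 [-1, -1, 0, 0, 0, 0, -1, -1, -1, 0, 30, 30, 31, 30, 29, 31, 27, 30, 31, 30, 28, 29]
gray row 170 [206, 207, 204, 206, 206, 203, 206, 206, 203, 201, 173, 110, 65, 52, 51, 52, 56, 50, 57, 53, 50, 52]
z row 170 [0, -1, -1, -1, 0, 0, -1, -1, -1, 1, 0, -1, 29, 29, 30, 30, 29, 30, 31, 29, 30, 30]
0.03 [0.5323 0.0766 0.0881] 6.24 [0.1, 0.1, 0.4, 0.7, 0.7, 0.6, 0.7, 0.2, 0.7, 0.6, 0.4, 0.5, 0.8, 0.5]
0.021 [0.5321 0.0762 0.0782] 6.42 [0.1, 0.3, 0.7, 0.9, 0.6, 0.5, 0.6, 0.2, 0.9, 0.5, 0.4, 0.3, 0.5, 0.7]
[[326.5, 178.0], [327.5, 179.0], [327.5, 180.0], [328.5, 181.0], [328.5, 182.0], [329.5, 183.0], [331.5, 184.0], [332.5, 185.0], [308.5, 186.0], [333.5, 187.0], [333.5, 188.0], [320.5, 189.0], [336.5, 190.0], [337.5, 191.0]] [[534.0, 8.2], [534.9, 7.0], [534.8, 5.9], [535.8, 4.6], [535.6, 3.5], [536.6, 2.3], [538.6, 0.9], [539.5, -0.3], [513.8, 1.6], [540.4, -2.6], [540.2, -3.8], [526.2, -3.2], [543.2, -6.4], [544.2, -7.6]]
```

View pics/w2c.png

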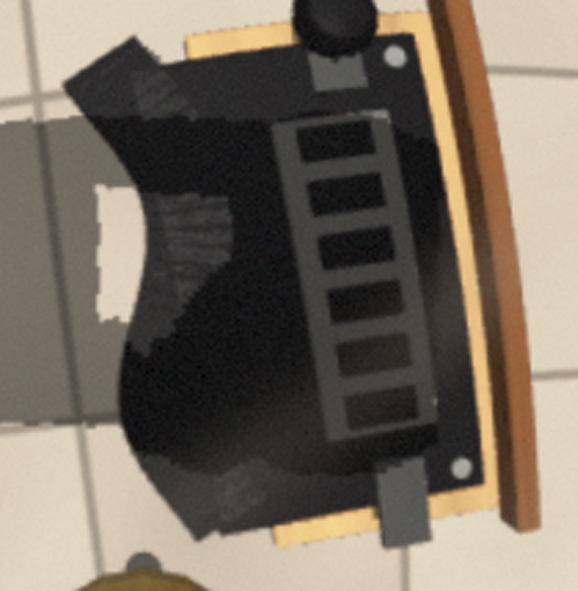

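The crop shows the cover with its knob-end corner at (65,85) and clip-end corner at (205,540). The fitted curve follows the edge to about 0.5 mm: mid (0.532, 0.077), turned by 0.088 rad. The ball sits at tool (+2, 0, +73) mm. Next: plan the approach to a point just before the start, offset from the edge.

```bash
cat > plan.py <<'E'
from edge import *
MID=np.array([.5323,.0766]); YAW=.085; BALL=np.array([.0019,.0003,.0730])
def frame(s):
    c,k=np.cos(YAW),np.sin(YAW); M=np.array([[c,-k],[k,c]])
    n=np.array([-1,.012*2*np.pi/.15*np.cos(2*np.pi*s/.15)]); n/=np.linalg.norm(n)
    return MID+M@edge_local(np.array([s]))[0], M@n      # edge point, outward normal
def tcp(s,off,R0,z=.021):
    e,n=frame(s); return np.r_[e+n*off,z]-R0.apply(BALL)
# commanded pose bookkeeping: final rows of the calls so far
def cmd(rows,p0=(.186,-.597,.231)):
    p=np.array(p0); Rr=R.from_quat([.98864,.15031,0,0])
    for t,w in rows: p=p+Rr.apply(np.array(t)*.025); Rr=Rr*R.from_rotvec(np.array(w)*8,degrees=True)
    return p,Rr
CALLS=[((16,-9,-1.2),(0,0,-7.2)),((-.37,.28,6.9),(0,0,-1.05)),((9,-.3,-4.4),(0,0,0)),((2.5,-.1,0),(0,0,0))]
E
python3 - <<'E'
from plan import *
st=state(); p,Rc=cmd(CALLS); print("cmd",p.round(4),"meas",st["tool_pos"].round(4),"rot err deg",(Rc.inv()*q2R(st["tool_rot"])).as_rotvec(degrees=True).round(2))
for s,o,z in((.078,.025,.06),(.078,.020,.021)):
    t=tcp(s,o,Rc,z); print(s,o,t.round(4),"units from cmd",(Rc.inv().apply(t-p)/.025).round(2))
print([ (frame(s)[0].round(4).tolist(),frame(s)[1].round(3).tolist()) for s in(.078,0,-.078)])
E
```

```text
cmd [0.5291 0.0127 0.1985] meas [0.5288 0.0121 0.1989] rot err deg [ 0.   -0.01  0.08]
0.078 0.025 [0.5023 0.1393 0.133 ] units from cmd [ 4.91 -1.65  2.62]
0.078 0.02 [0.5066 0.1419 0.094 ] units from cmd [ 5.03 -1.5   4.18]
[([0.5242, 0.1542], [-0.854, -0.521]), ([0.5323, 0.0766], [-0.928, 0.372]), ([0.5404, -0.001], [-0.854, -0.521])]
```

Request:
{"fn": "jog_arm", "kwargs": {"targets": [[[1.5, -1.5, 0], [0, 0, 0], 0], [[3.5, -1.65, 1], [0, 0, 0], 0], [[4.9, -1.65, 2.2], [0, 0, 0], 0], [[5, -1.6, 3.4], [0, 0, 0], 0], [[5, -1.5, 4.1], [0, 0, 0], 0], [[5, -1.5, 4.2], [0, 0, 0], 0], [[5, -1.5, 4.2], [0, 0, 0], 0], [[5, -1.5, 4.2], [0, 0, 0], 0]]}}

```text
time: 5.3
tool_pos: [0.5073, 0.1412, 0.0953]
tool_rot: [0.001, 0.747, 0.664, 0.001]
contact_force: [-0.2, -0.6, -1.2]
gripper_width: 0.228
grasp_force: 59.3
```

```bash
sed -i 's/^CALLS=.*/CALLS=[((16,-9,-1.2),(0,0,-7.2)),((-.37,.28,6.9),(0,0,-1.05)),((9,-.3,-4.4),(0,0,0)),((2.5,-.1,0),(0,0,0)),((5,-1.5,4.2),(0,0,0))]/' plan.py
python3 - <<'E'
from plan import *
st=state(); p,Rc=cmd(CALLS); print("cmd",p.round(4),"meas",st["tool_pos"].round(4),st["contact_force"],st["ft_torque"])
for o in(.012,.009,.007,.006,.005,.004,.003): print(o,(Rc.inv().apply(tcp(.078,o,Rc)-p)/.025).round(2))
im,d=grab_frame("wrist"); np.savez("w3.npz",p=im,d=d,**st); 
c=cv2.resize(im[60:280,200:460],None,fx=2.5,fy=2.5,interpolation=cv2.INTER_CUBIC); cv2.imwrite("pics/w3c.png",c[:,:,::-1])
P=pts("wrist",d,st); Q=Rc.inv().apply((P-st["tool_pos"]).reshape(-1,3)).reshape(P.shape)
m=(Q[...,2]>.06)&(Q[...,2]<.082)&(np.abs(Q[...,1])<.012)&(np.abs(Q[...,0])<.015); q=Q[m]*1000; print(len(q), np.percentile(q,2,axis=0),np.percentile(q,98,axis=0))
E
```

```text
cmd [0.5064 0.1412 0.0935] meas [0.5073 0.1412 0.0953] [-0.23082905 -0.6397954  -1.16761287] [-0.02256365 -0.01615098  0.05804087]
0.012 [ 0.23  0.25 -0.02]
0.009 [ 0.3   0.35 -0.02]
0.007 [ 0.35  0.41 -0.02]
0.006 [ 0.38  0.44 -0.02]
0.005 [ 0.4   0.48 -0.02]
0.004 [ 0.42  0.51 -0.02]
0.003 [ 0.45  0.54 -0.02]
67 [ 3.21183869 -3.60437704 67.06520836] [ 6.96932714  4.98252899 73.72782709]
```

View pics/w3c.png

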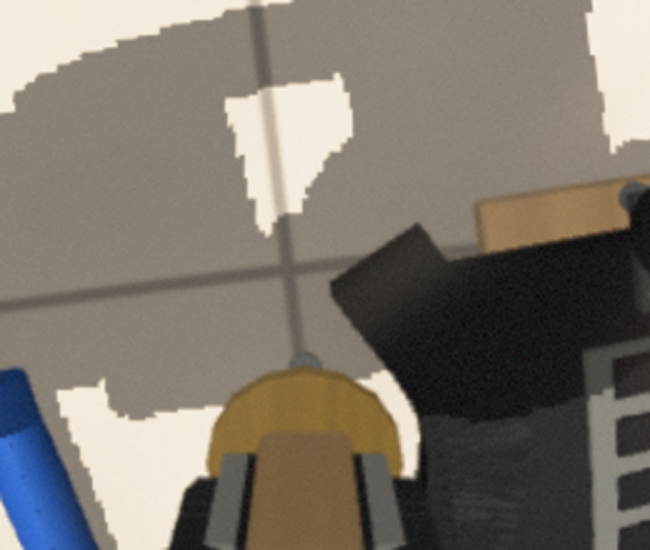

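The ball is at (305,360) in the crop, just in front of the edge and inboard of the knob-end corner at (332,287). Approaching to touch gently.

Request:
{"fn": "jog_arm", "kwargs": {"targets": [[[0.15, 0.15, 0], [0, 0, 0], 0], [[0.23, 0.25, 0], [0, 0, 0], 0], [[0.3, 0.35, 0], [0, 0, 0], 0], [[0.35, 0.41, 0], [0, 0, 0], 0], [[0.38, 0.44, 0], [0, 0, 0], 0], [[0.4, 0.48, 0], [0, 0, 0], 0], [[0.42, 0.51, 0], [0, 0, 0], 0], [[0.42, 0.51, 0], [0, 0, 0], 0]]}}

```text
time: 6.35
tool_pos: [0.5199, 0.1503, 0.0937]
tool_rot: [-0.0, 0.747, 0.665, -0.0]
contact_force: [-1.4, -0.6, -1.9]
gripper_width: 0.227
grasp_force: 59.3
```

```bash
sed -i '/^CALLS=/d' plan.py; cat >> plan.py <<'E'
import json,os
CALLS=json.load(open("calls.json")) if os.path.exists("calls.json") else []
def step(s0,s1,off,last=None,n=8):
    "append the last call's final row, report force, print the next rows"
    if last: CALLS.append((last,[0,0,0])); json.dump(CALLS,open("calls.json","w"))
    p,Rc=cmd(CALLS); st=state(); f=st["contact_force"][:2]-[-.3,0]
    e,nn=frame(s0); t=np.array([-nn[1],nn[0]]); print("cmd-meas mm",((p-st["tool_pos"])*1000).round(1),"Fn",(f@nn).round(2),"Ft",(f@t).round(2),"Fz",st["contact_force"][2].round(1))
    print(json.dumps([[[round(float(v),2) for v in Rc.inv().apply(tcp(s,off,Rc)-p)/.025],[0,0,0],0] for s in np.linspace(s0,s1,n+1)[1:]]))
E
python3 - <<'E'
import json
json.dump([((16,-9,-1.2),(0,0,-7.2)),((-.37,.28,6.9),(0,0,-1.05)),((9,-.3,-4.4),(0,0,0)),((2.5,-.1,0),(0,0,0)),((5,-1.5,4.2),(0,0,0))],open("calls.json","w"))
from plan import *
step(.078,.060,.0032,[.42,.51,0])
E
```

```text
cmd-meas mm [ 0.4 -0.2 -0.2] Fn 1.26 Ft -0.04 Fz -1.9
[[[-0.05, 0.08, -0.02], [0, 0, 0], 0], [[-0.13, 0.15, -0.02], [0, 0, 0], 0], [[-0.21, 0.21, -0.02], [0, 0, 0], 0], [[-0.29, 0.27, -0.02], [0, 0, 0], 0], [[-0.37, 0.33, -0.02], [0, 0, 0], 0], [[-0.45, 0.39, -0.02], [0, 0, 0], 0], [[-0.53, 0.44, -0.02], [0, 0, 0], 0], [[-0.6, 0.5, -0.02], [0, 0, 0], 0]]
```

Request:
{"fn": "jog_arm", "kwargs": {"targets": [[[-0.05, 0.09, 0], [0, 0, 0], 0], [[-0.13, 0.15, 0], [0, 0, 0], 0], [[-0.21, 0.21, 0], [0, 0, 0], 0], [[-0.29, 0.27, 0], [0, 0, 0], 0], [[-0.37, 0.33, 0], [0, 0, 0], 0], [[-0.45, 0.39, 0], [0, 0, 0], 0], [[-0.53, 0.44, 0], [0, 0, 0], 0], [[-0.6, 0.5, 0], [0, 0, 0], 0]]}}

```text
time: 7.35
tool_pos: [0.5307, 0.1339, 0.0937]
tool_rot: [-0.0, 0.747, 0.665, -0.0]
contact_force: [-3.3, -0.3, -1.0]
gripper_width: 0.229
grasp_force: 59.3
```

```bash
python3 -c "
from plan import *
step(.060,.042,.0030,[-.6,.5,0])"
```

```text
cmd-meas mm [ 0.3 -0.2 -0.2] Fn 2.81 Ft -1.08 Fz -1.0
[[[-0.08, 0.05, -0.02], [0, 0, 0], 0], [[-0.16, 0.1, -0.02], [0, 0, 0], 0], [[-0.24, 0.15, -0.02], [0, 0, 0], 0], [[-0.31, 0.19, -0.02], [0, 0, 0], 0], [[-0.39, 0.23, -0.02], [0, 0, 0], 0], [[-0.47, 0.26, -0.02], [0, 0, 0], 0], [[-0.55, 0.29, -0.02], [0, 0, 0], 0], [[-0.64, 0.32, -0.02], [0, 0, 0], 0]]
```

Request:
{"fn": "jog_arm", "kwargs": {"targets": [[[-0.08, 0.05, 0], [0, 0, 0], 0], [[-0.16, 0.1, 0], [0, 0, 0], 0], [[-0.24, 0.15, 0], [0, 0, 0], 0], [[-0.31, 0.19, 0], [0, 0, 0], 0], [[-0.39, 0.23, 0], [0, 0, 0], 0], [[-0.47, 0.26, 0], [0, 0, 0], 0], [[-0.55, 0.29, 0], [0, 0, 0], 0], [[-0.64, 0.32, 0], [0, 0, 0], 0]]}}

```text
time: 8.35
tool_pos: [0.5369, 0.1172, 0.0938]
tool_rot: [-0.0, 0.747, 0.665, 0.0]
contact_force: [-3.1, 0.8, -1.6]
gripper_width: 0.226
grasp_force: 59.3
```

```bash
python3 -c "
from plan import *
step(.042,.024,.0030,[-.64,.32,0])"
```

```text
cmd-meas mm [ 0.2 -0.2 -0.3] Fn 2.58 Ft -1.32 Fz -1.6
[[[-0.08, 0.02, -0.02], [0, 0, 0], 0], [[-0.16, 0.04, -0.02], [0, 0, 0], 0], [[-0.24, 0.05, -0.02], [0, 0, 0], 0], [[-0.33, 0.07, -0.02], [0, 0, 0], 0], [[-0.41, 0.07, -0.02], [0, 0, 0], 0], [[-0.5, 0.08, -0.02], [0, 0, 0], 0], [[-0.58, 0.08, -0.02], [0, 0, 0], 0], [[-0.67, 0.07, -0.02], [0, 0, 0], 0]]
```

Request:
{"fn": "jog_arm", "kwargs": {"targets": [[[-0.08, 0.03, 0], [0, 0, 0], 0], [[-0.16, 0.06, 0], [0, 0, 0], 0], [[-0.24, 0.07, 0], [0, 0, 0], 0], [[-0.33, 0.09, 0], [0, 0, 0], 0], [[-0.41, 0.09, 0], [0, 0, 0], 0], [[-0.5, 0.1, 0], [0, 0, 0], 0], [[-0.58, 0.1, 0], [0, 0, 0], 0], [[-0.67, 0.09, 0], [0, 0, 0], 0]]}}

```text
time: 9.35
tool_pos: [0.5372, 0.1002, 0.0939]
tool_rot: [0.0, 0.747, 0.665, 0.0]
contact_force: [-2.5, 1.4, -2.3]
gripper_width: 0.222
grasp_force: 59.3
```

```bash
python3 -c "
from plan import *
step(.024,.006,.0026,[-.67,.09,0])"
```

```text
cmd-meas mm [ 0.2 -0.2 -0.4] Fn 2.44 Ft -1.01 Fz -2.3
[[[-0.09, -0.01, -0.02], [0, 0, 0], 0], [[-0.18, -0.02, -0.02], [0, 0, 0], 0], [[-0.27, -0.03, -0.02], [0, 0, 0], 0], [[-0.37, -0.05, -0.02], [0, 0, 0], 0], [[-0.46, -0.07, -0.02], [0, 0, 0], 0], [[-0.56, -0.09, -0.02], [0, 0, 0], 0], [[-0.65, -0.11, -0.02], [0, 0, 0], 0], [[-0.75, -0.13, -0.02], [0, 0, 0], 0]]
```

Request:
{"fn": "jog_arm", "kwargs": {"targets": [[[-0.09, 0, 0], [0, 0, 0], 0], [[-0.18, -0.01, 0], [0, 0, 0], 0], [[-0.27, -0.02, 0], [0, 0, 0], 0], [[-0.37, -0.03, 0], [0, 0, 0], 0], [[-0.46, -0.05, 0], [0, 0, 0], 0], [[-0.56, -0.07, 0], [0, 0, 0], 0], [[-0.65, -0.09, 0], [0, 0, 0], 0], [[-0.75, -0.11, 0], [0, 0, 0], 0]]}}

```text
time: 10.35
tool_pos: [0.5321, 0.082, 0.0938]
tool_rot: [-0.0, 0.747, 0.665, 0.0]
contact_force: [-1.6, 4.0, -1.4]
gripper_width: 0.226
grasp_force: 59.3
```

```bash
python3 -c "
from plan import *
step(.006,-.012,.0021,[-.75,-.11,0])"
```

```text
cmd-meas mm [ 0.3 -0.2 -0.3] Fn 2.64 Ft -3.24 Fz -1.4
[[[-0.1, -0.03, -0.02], [0, 0, 0], 0], [[-0.19, -0.06, -0.02], [0, 0, 0], 0], [[-0.29, -0.08, -0.02], [0, 0, 0], 0], [[-0.39, -0.11, -0.02], [0, 0, 0], 0], [[-0.49, -0.13, -0.02], [0, 0, 0], 0], [[-0.58, -0.16, -0.02], [0, 0, 0], 0], [[-0.68, -0.18, -0.02], [0, 0, 0], 0], [[-0.78, -0.2, -0.02], [0, 0, 0], 0]]
```

Request:
{"fn": "jog_arm", "kwargs": {"targets": [[[-0.1, -0.04, 0], [0, 0, 0], 0], [[-0.19, -0.07, 0], [0, 0, 0], 0], [[-0.29, -0.09, 0], [0, 0, 0], 0], [[-0.39, -0.12, 0], [0, 0, 0], 0], [[-0.49, -0.14, 0], [0, 0, 0], 0], [[-0.58, -0.17, 0], [0, 0, 0], 0], [[-0.68, -0.19, 0], [0, 0, 0], 0], [[-0.78, -0.21, 0], [0, 0, 0], 0]]}}

```text
time: 11.35
tool_pos: [0.5246, 0.0631, 0.0938]
tool_rot: [-0.0, 0.747, 0.665, -0.0]
contact_force: [-2.3, 2.8, -1.2]
gripper_width: 0.228
grasp_force: 59.3
```

```bash
python3 -c "
from plan import *
step(-.012,-.030,.0024,[-.78,-.21,0])"
```

```text
cmd-meas mm [ 0.4 -0.1 -0.3] Fn 2.78 Ft -1.96 Fz -1.2
[[[-0.1, -0.03, -0.02], [0, 0, 0], 0], [[-0.19, -0.04, -0.02], [0, 0, 0], 0], [[-0.29, -0.06, -0.02], [0, 0, 0], 0], [[-0.39, -0.07, -0.02], [0, 0, 0], 0], [[-0.48, -0.08, -0.02], [0, 0, 0], 0], [[-0.58, -0.09, -0.02], [0, 0, 0], 0], [[-0.68, -0.09, -0.02], [0, 0, 0], 0], [[-0.77, -0.08, -0.02], [0, 0, 0], 0]]
```

Request:
{"fn": "jog_arm", "kwargs": {"targets": [[[-0.1, -0.03, 0], [0, 0, 0], 0], [[-0.19, -0.04, 0], [0, 0, 0], 0], [[-0.29, -0.06, 0], [0, 0, 0], 0], [[-0.39, -0.07, 0], [0, 0, 0], 0], [[-0.48, -0.08, 0], [0, 0, 0], 0], [[-0.58, -0.09, 0], [0, 0, 0], 0], [[-0.68, -0.09, 0], [0, 0, 0], 0], [[-0.77, -0.08, 0], [0, 0, 0], 0]]}}

```text
time: 12.35
tool_pos: [0.5203, 0.0442, 0.0937]
tool_rot: [-0.0, 0.747, 0.665, -0.0]
contact_force: [-2.4, 2.0, -0.5]
gripper_width: 0.227
grasp_force: 59.3
```

```bash
python3 -c "
from plan import *
step(-.030,-.048,.0024,[-.77,-.08,0])"
```

```text
cmd-meas mm [ 0.4 -0.1 -0.2] Fn 2.23 Ft -1.81 Fz -0.5
[[[-0.1, 0.0, -0.02], [0, 0, 0], 0], [[-0.19, 0.01, -0.02], [0, 0, 0], 0], [[-0.28, 0.03, -0.02], [0, 0, 0], 0], [[-0.38, 0.05, -0.02], [0, 0, 0], 0], [[-0.47, 0.07, -0.02], [0, 0, 0], 0], [[-0.56, 0.1, -0.02], [0, 0, 0], 0], [[-0.65, 0.13, -0.02], [0, 0, 0], 0], [[-0.74, 0.17, -0.02], [0, 0, 0], 0]]
```

Request:
{"fn": "jog_arm", "kwargs": {"targets": [[[-0.1, 0.01, 0], [0, 0, 0], 0], [[-0.19, 0.03, 0], [0, 0, 0], 0], [[-0.28, 0.05, 0], [0, 0, 0], 0], [[-0.38, 0.07, 0], [0, 0, 0], 0], [[-0.47, 0.09, 0], [0, 0, 0], 0], [[-0.56, 0.12, 0], [0, 0, 0], 0], [[-0.65, 0.15, 0], [0, 0, 0], 0], [[-0.74, 0.19, 0], [0, 0, 0], 0]]}}

```text
time: 13.35
tool_pos: [0.5229, 0.0251, 0.0938]
tool_rot: [0.0, 0.747, 0.665, -0.0]
contact_force: [-4.0, 1.4, -1.5]
gripper_width: 0.229
grasp_force: 59.3
```

```bash
python3 -c "
from plan import *
step(-.048,-.064,.0020,[-.74,.19,0])"
```

```text
cmd-meas mm [ 0.3  0.  -0.3] Fn 3.08 Ft -2.42 Fz -1.5
[[[-0.07, 0.03, -0.02], [0, 0, 0], 0], [[-0.14, 0.07, -0.02], [0, 0, 0], 0], [[-0.22, 0.11, -0.02], [0, 0, 0], 0], [[-0.3, 0.15, -0.02], [0, 0, 0], 0], [[-0.37, 0.2, -0.02], [0, 0, 0], 0], [[-0.44, 0.25, -0.02], [0, 0, 0], 0], [[-0.52, 0.3, -0.02], [0, 0, 0], 0], [[-0.59, 0.35, -0.02], [0, 0, 0], 0]]
```

Request:
{"fn": "jog_arm", "kwargs": {"targets": [[[-0.07, 0.03, 0], [0, 0, 0], 0], [[-0.14, 0.07, 0], [0, 0, 0], 0], [[-0.22, 0.11, 0], [0, 0, 0], 0], [[-0.3, 0.15, 0], [0, 0, 0], 0], [[-0.37, 0.2, 0], [0, 0, 0], 0], [[-0.44, 0.25, 0], [0, 0, 0], 0], [[-0.52, 0.3, 0], [0, 0, 0], 0], [[-0.59, 0.35, 0], [0, 0, 0], 0]]}}

```text
time: 14.35
tool_pos: [0.5299, 0.0096, 0.0937]
tool_rot: [-0.0, 0.747, 0.665, -0.0]
contact_force: [-4.7, 1.3, -1.8]
gripper_width: 0.227
grasp_force: 59.2
```

```bash
python3 -c "
from plan import *
step(-.064,-.081,.0022,[-.59,.35,0])"
```

```text
cmd-meas mm [ 0.3 -0.1 -0.2] Fn 3.24 Ft -3.28 Fz -1.8
[[[-0.08, 0.05, -0.02], [0, 0, 0], 0], [[-0.16, 0.1, -0.02], [0, 0, 0], 0], [[-0.23, 0.16, -0.02], [0, 0, 0], 0], [[-0.31, 0.22, -0.02], [0, 0, 0], 0], [[-0.38, 0.28, -0.02], [0, 0, 0], 0], [[-0.46, 0.34, -0.02], [0, 0, 0], 0], [[-0.53, 0.4, -0.02], [0, 0, 0], 0], [[-0.6, 0.46, -0.02], [0, 0, 0], 0]]
```

Request:
{"fn": "jog_arm", "kwargs": {"targets": [[[-0.08, 0.05, 0], [0, 0, 0], 0], [[-0.16, 0.1, 0], [0, 0, 0], 0], [[-0.23, 0.16, 0], [0, 0, 0], 0], [[-0.31, 0.22, 0], [0, 0, 0], 0], [[-0.38, 0.28, 0], [0, 0, 0], 0], [[-0.46, 0.34, 0], [0, 0, 0], 0], [[-0.53, 0.4, 0], [0, 0, 0], 0], [[-0.6, 0.46, 0], [0, 0, 0], 0]]}}

```text
time: 15.35
tool_pos: [0.5396, -0.0066, 0.0938]
tool_rot: [-0.0, 0.747, 0.665, -0.0]
contact_force: [-4.0, 0.2, -2.1]
gripper_width: 0.227
grasp_force: 59.2
```

```bash
python3 - <<'E'
from plan import *
step(-.081,-.081,.022,[-.6,.46,0],n=1)
p,Rc=cmd(CALLS); st=state()
# holder mouth from the first wrist look
z=np.load("w1.npz"); s1=dict(tool_pos=z["tool_pos"],tool_rot=z["tool_rot"]); P=pts("wrist",z["d"],s1)
print("now",p.round(4),"to grasp pose (cmd at grasp), units:",(Rc.inv().apply(np.array(cmd(CALLS[:2])[0])-p)/.025).round(2), cmd(CALLS[:2])[0].round(4))
E
```

```text
cmd-meas mm [ 0.2 -0.1 -0.3] Fn 3.02 Ft -2.07 Fz -2.1
[[[-0.49, -0.63, -0.02], [0, 0, 0], 0]]
now [ 0.5399 -0.0067  0.0935] to grasp pose (cmd at grasp), units: [-10.78  -0.12   0.2 ] [ 0.5054 -0.274   0.0885]
```

The pass is complete at about 3 N throughout. Now retreat from the edge, lift and go back above the holder.

Request:
{"fn": "jog_arm", "kwargs": {"targets": [[[-0.3, -0.4, 0], [0, 0, 0], 0], [[-0.5, -0.7, 0], [0, 0, 0], 0], [[-0.7, -0.7, -1.5], [0, 0, 0], 0], [[-1, -0.7, -3], [0, 0, 0], 0], [[-2.2, -0.6, -3.8], [0, 0, 0], 0], [[-4.2, -0.5, -3.8], [0, 0, 0], 0], [[-6.4, -0.3, -3.8], [0, 0, 0], 0], [[-8.4, -0.1, -3.8], [0, 0, 0], 0]]}}

```text
time: 16.35
tool_pos: [0.5126, -0.217, 0.1898]
tool_rot: [0.002, 0.747, 0.664, 0.001]
contact_force: [0.7, -0.3, -1.0]
gripper_width: 0.226
grasp_force: 59.4
```

Request:
{"fn": "jog_arm", "kwargs": {"targets": [[[-1.4, 0.04, 0], [0, 0, 0], 0], [[-2.2, 0.04, 0], [0, 0, 0], 0], [[-2.41, 0.04, 0], [0, 0, 0], 0], [[-2.41, 0.04, 0], [0, 0, 0], 0], [[-2.41, 0.04, 0], [0, 0, 0], 0], [[-2.41, 0.04, 0], [0, 0, 0], 0]]}}

```text
time: 17.1
tool_pos: [0.5068, -0.2738, 0.1888]
tool_rot: [-0.0, 0.747, 0.665, 0.0]
contact_force: [-0.1, -0.5, -0.7]
gripper_width: 0.23
grasp_force: 59.3
```

```bash
python3 - <<'E'
from plan import *
CALLS+=[([-8.4,-.1,-3.8],[0,0,0]),([-2.41,.04,0],[0,0,0])]; json.dump(CALLS,open("calls.json","w"))
p,Rc=cmd(CALLS); st=state(); print("cmd",p.round(4),"meas",st["tool_pos"].round(4),st["contact_force"].round(1),(Rc.inv()*q2R(st["tool_rot"])).as_rotvec(degrees=True).round(2))
im,d=grab_frame("wrist"); P=pts("wrist",d,st); Q=Rc.inv().apply((P-st["tool_pos"]).reshape(-1,3)).reshape(P.shape)
cv2.imwrite("pics/w4.png",cv2.resize(im[100:330,200:440],None,fx=2.4,fy=2.4,interpolation=cv2.INTER_CUBIC)[:,:,::-1])
for lo,hi,nm in((-.035,0.0,"handle"),(.004,.016,"collar"),(.05,.08,"ball")):
    m=(Q[...,2]>lo)&(Q[...,2]<hi)&(np.abs(Q[...,1])<.025)&(np.abs(Q[...,0])<.03); q=Q[m]*1000
    print(nm,len(q),np.percentile(q,2,axis=0).round(1),np.percentile(q,98,axis=0).round(1))
m=((P[...,2]>.068)&(P[...,2]<.080)&(np.hypot(P[...,0]-.507,P[...,1]+.273)<.055)); q=P[m]*1000
if len(q):
    c=q[:,:2].astype(np.float32); r=cv2.minAreaRect(c); print("block",len(q),r,np.median(q[:,2]))
    a=np.radians(-15); M=np.array([[np.cos(a),np.sin(a)],[-np.sin(a),np.cos(a)]]); w=c@M.T; print("in block axes, expect centre",(M@[507.2,-273.5]).round(1),np.percentile(w,1,axis=0).round(1),np.percentile(w,99,axis=0).round(1))
E
```

```text
cmd [ 0.5068 -0.275   0.1885] meas [ 0.5068 -0.2738  0.1888] [-0.1 -0.5 -0.7] [-0.01  0.01 -0.08]
handle 3280 [  7.  -21.8 -34.4] [12.5 22.2 -1.6]
collar 1934 [  2.4 -19.9   5.5] [23.4 20.2 13. ]
ball 67 [ 3.1 -3.8 67. ] [ 6.8  4.8 73.6]
block 3256 ((507.60699462890625, -273.22186279296875), (64.68000030517578, 64.97061920166016), 74.95105743408203) 74.73364446054417
in block axes, expect centre [ 560.7 -132.9] [ 529.3 -161.7] [ 592.5 -100.6]
```

View pics/w4.png

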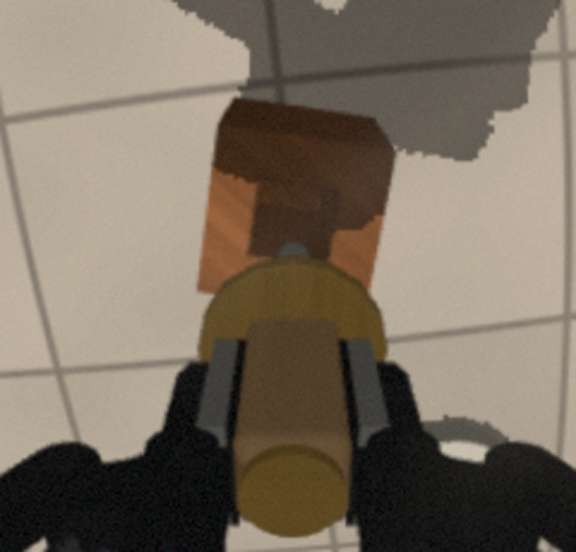

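The burnisher is unchanged in the hand and the hole at about (290,220) is under it. The block centre re-measures at (0.5075, -0.2733) and the burnisher axis is at (0.507, -0.273). Lowering.

Request:
{"fn": "jog_arm", "kwargs": {"targets": [[[0, 0, 0.8], [0, 0, 0], 0], [[0, 0, 1.6], [0, 0, 0], 0], [[0, 0, 2.4], [0, 0, 0], 0], [[0, 0, 3.1], [0, 0, 0], 0], [[0, 0, 3.6], [0, 0, 0], 0], [[0, 0, 3.85], [0, 0, 0], 0], [[0, 0, 3.9], [0, 0, 0], 0], [[0, 0, 3.9], [0, 0, 0], 0]]}}

```text
time: 18.15
tool_pos: [0.507, -0.275, 0.092]
tool_rot: [0.001, 0.747, 0.665, 0.0]
contact_force: [0.5, -0.1, -1.3]
gripper_width: 0.225
grasp_force: 59.3
```

Request:
{"fn": "jog_arm", "kwargs": {"targets": [[[0, 0, 0.01], [0, 0, 0], 0], [[0, 0, 0.02], [0, 0, 0], 0], [[0, 0, 0.02], [0, 0, 0], 0]]}}

```text
time: 18.52
tool_pos: [0.5067, -0.2747, 0.091]
tool_rot: [0.0, 0.747, 0.665, 0.0]
contact_force: [-0.6, 0.5, -1.7]
gripper_width: 0.226
grasp_force: 59.3
```

Request:
{"fn": "jog_arm", "kwargs": {"targets": [[[0, 0, 0.02], [0, 0, 0], 0], [[0, 0, 0.04], [0, 0, 0], 0], [[0, 0, 0.04], [0, 0, 0], 0]]}}

```text
time: 18.9
tool_pos: [0.5066, -0.2747, 0.0898]
tool_rot: [-0.0, 0.747, 0.665, -0.0]
contact_force: [0.0, -0.5, -1.1]
gripper_width: 0.221
grasp_force: 59.5
```

Request:
{"fn": "jog_arm", "kwargs": {"targets": [[[0, 0, 0.02], [0, 0, 0], 0], [[0, 0, 0.03], [0, 0, 0], 0], [[0, 0, 0.03], [0, 0, 0], 0]]}}

```text
time: 19.27
tool_pos: [0.5066, -0.2747, 0.0898]
tool_rot: [-0.0, 0.747, 0.665, -0.0]
contact_force: [-2.7, 2.1, 5.5]
gripper_width: 0.222
grasp_force: 60.3
```

The collar is seated (Fz = +5.5 N). Release and back off straight up.

Request:
{"fn": "jog_arm", "kwargs": {"targets": [[[0, 0, -0.03], [0, 0, 0], 40], [[0, 0, -0.03], [0, 0, 0], 60], [[0, 0, -0.03], [0, 0, 0], 80], [[0, 0, -0.03], [0, 0, 0], 80], [[0, 0, -1], [0, 0, 0], 80], [[0, 0, -2.5], [0, 0, 0], 80], [[0, 0, -4.5], [0, 0, 0], 80], [[0, 0, -6.5], [0, 0, 0], 80]]}}

```text
time: 20.27
tool_pos: [0.5063, -0.2745, 0.2527]
tool_rot: [-0.0, 0.747, 0.665, -0.0]
contact_force: [0.3, -1.0, -0.4]
gripper_width: 0.8
grasp_force: 0.0
```

Request:
{"fn": "jog_arm", "kwargs": {"targets": [[[-1, 0, 0], [0, 0, 0], 80], [[-1, 0, 0], [0, 0, 0], 80], [[-1, 0, 0], [0, 0, 0], 80]]}}

```text
time: 20.65
tool_pos: [0.5029, -0.299, 0.2493]
tool_rot: [-0.002, 0.747, 0.664, -0.0]
contact_force: [-0.8, 1.2, -0.5]
gripper_width: 0.8
grasp_force: 0.0
```

```bash
python3 - <<'E'
from h import *
st=state(); im,d=grab_frame("wrist"); P=pts("wrist",d,st); cv2.imwrite("pics/w5.png",im[:,:,::-1])
near=np.hypot(P[...,0]-.507,P[...,1]+.273)<.06
for lo,hi,nm in((.125,.145,"cap"),(.07,.0775,"block"),(.0778,.086,"collar")):
    q=P[near&(P[...,2]>lo)&(P[...,2]<hi)]*1000; r=cv2.minAreaRect(q[:,:2].astype(np.float32)); print(nm,len(q),np.median(q[:,2]).round(1),np.round(r[0],1),np.round(r[1],1),r[2])
print(st["time"],st["contact_force"].round(1))
E
```

```text
cap 523 133.4 [ 507.2 -272.3] [19.3 19.2] 83.23527526855469
block 2320 74.8 [ 507.5 -273.6] [65.3 64.7] 74.58544158935547
collar 774 80.8 [ 507.  -269.9] [38.2 43.9] 83.99759674072266
20.65 [-0.8  1.2 -0.5]
```

View pics/w5.png

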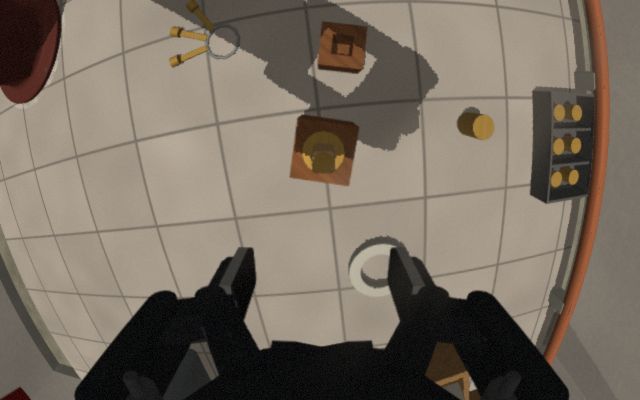

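The burnisher stands upright at (323,152). Its collar top is at 80.8 mm, on the block top at 74.8 mm, its cap is at 133.4 mm, and the gripper is clear. Handing in.

```bash
python3 -c "
from plant import *
print(job_done())"
```

```text
the job is handed in; nothing more can be done
None
```

The job is handed in with no verdict returned: the ball was run once along the edge from the knob end to the clip end at about 3 N (lighter, about 1.3 N, at first touch), and the burnisher is standing upright in its holder again, collar on the block, after about 21 s.

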